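# Lock the steriliser case with its curved pin

### The job

Lock the lid of the steriliser case with the curved locking pin that lies on the counter: thread its hooked bar along its own arc through the first eye and then the second eye on the lid, and go on until its tip is pressed gently but firmly home against the rubber stop, never forcing it. Then let go and leave the pin lying flat through both eyes with its tip still close to the stop; the other things on the counter stay where they are.

Things in the scene. Friction and masses are not known exactly. Their poses are not given: they have to be found in the camera images.
- pin_grip (a point): Grip centre of the loose CURVED pin, 28 mm above its underside. Grip: upright grey plate 28 (pin x) x 12 thick (pin y, pinch these faces; lowest 12 mm are a 14 mm thick foot) x 56 mm tall. Pin z is up. An 8 mm round steel bar leaves the grip along +x, its axis 24 mm below this point, and bends towards +y in a flat arc (see pin_tip). 0.14 kg; starts flat on the counter.
- pin_tip (a point): Centre of the half-ball tip (radius 4 mm) of the curved pin. The bar is a flat circular arc of radius 55 mm (centre line), centred 55 mm to +y of the grip; t degrees round it lies (55 sin t, 55 - 55 cos t) mm from pin_grip in the pin's x, y. The tip is at t = 145. Axes as for pin_grip.
- pin_at1 (a point): Point on the bar's centre line 90 degrees round the pin's arc; it is within 14 mm of eye 1 when the pin is home.
- pin_at2 (a point): Point on the bar's centre line 120 degrees round the pin's arc; it is within 14 mm of eye 2 when the pin is home.
- pin: The curved pin as a whole; origin at the underside of its grip, axes as for pin_grip.
- case: Aluminium steriliser case with a pale painted lid, fixed, 178 x 208 mm, lid top flat at 60 mm; origin under its centre, z up. Eyes and stop stand on the lid on a circle of 55 mm radius about the case's z axis. The pin is threaded counter-clockwise (from above) about that axis; home, its arc centre is on the axis and its x is turned some 17 to 41 degrees from the case's x, as the stop allows.
- arc_center (a point): Point on the case's axis at the height of the eyes' centres (7.5 mm above the lid top): centre of the arc through eyes and stop; axes of the case.
- eye1 (a point): Centre of the first eye: a fixed closed steel ring of 5 mm wire, clear opening 13 mm, rising 19 mm above the lid, its lowest part sunk in the lid; centre 7.5 mm above the lid, at +30 degrees on the circle from the case's x axis. The ring's own axis lies along the circle's tangent.
- eye2 (a point): Centre of the second eye, the same ring at +60 degrees on the circle.
- stop: Steel bracket, 26 mm wide, beyond eye 2 at +88 degrees on the circle, with a rubber-tipped screw (15 mm wide, axis 8.5 mm above the lid) standing out of it towards the pin's tip. Its y points the way the pin is pushed. The rubber's face is left anywhere from 11 mm before (-y) to 11 mm beyond this origin; it is not measured: feel for it. Rigid: press 5 to 8 N for half a second; 20 N on pin does harm.
- straight_pin: Bystander: another pin with the same grip but a straight bar 100 mm long; not to be used. Origin under its grip.
- cup: Bystander: small steel cup, 60 mm wide, 45 mm high; origin under its centre.
- mirror: Bystander: dental mirror lying down, 160 mm long, 8 mm thick; origin under its middle.
- bottle: Bystander: plastic bottle, 60 mm wide, 170 mm high; origin under its centre.
- jar: Bystander: glass jar with a steel lid, 60 mm wide, 70 mm high; origin under its centre.
Not all that is in view belongs to the job. Leave any brown or green look-alike of the pin alone.

How it is judged:
By the outcome, as a careful person would: the job done as asked, in the order asked, and still so for the second after the job is handed in, with the robot touching nothing.
It also fails if it takes over 69 s, if anything falls off the work surface, if the arm or the gripper's body presses on something with over 40 N, if the wrist force passes 120 N, or if a joint passes its speed limit or range.

### The arm

A 7-joint arm with a two-finger parallel gripper is mounted at the origin on the work surface. World frame = base frame: x ahead of the robot, y to its left, z up, the work surface at z = 0. Lengths are in mm, angles in rad, forces in N, time in s.
With the tool pointing down it reaches from about 400 to 875 mm from the base axis. Payload 4.4 kg.
Tool frame: the origin (TCP) lies at the very end of the fingers, on their centre line; the grasp point (between the pads) lies 19 mm behind it; z points along the fingers, y is the direction in which the jaws open and shut (so a half turn about z gives the same grasp; the last joint's range is limited). The gripper opens to 85 mm and grips with 20 to 120 N. Pads are 22 mm wide; open, the fingers measure 114 mm over their backs; the gripper's body (76 mm by 85 mm) begins 54 mm behind the grasp point. The pads swing forward as they close: fully open they stand 13 mm farther back than shut.
Start: joints at [1.208, 0.628, 0.038, 1.517, -0.027, 0.996, -0.02], TCP at [190.128, -621.586, 231.313] pointing down, gripper open.
Joint ranges: [-3.06, 3.06], [-0.37, 2.12], [-1.25, 1.32], [0.18, 2.47], [-1.1, 4.24], [0.23, 1.98], [-2.94, 2.94]. Speed limits (rad/s): [2.57, 2.57, 3.14, 3.14, 3.14, 3.14, 3.14].

### API

Orientations are given as [roll, pitch, yaw] about the fixed x, y, z axes, in that order (R = Rz(yaw) Ry(pitch) Rx(roll)).
In Python, from cell import read_state, get_image, calibration, finish_job gives the robot as it stands. The module is installed in compiled form; this text tells all that it offers.
- The arm moves only by the tool apply_moves, never from a script. Its argument "increments" is a list of rows, each an object of numbers: "tx", "ty", "tz": the shift along the world's x, y, z in m; "rx", "ry", "rz": the turn, a rotation vector about the world's x, y, z in units of 5 degrees (1.0 is 5 degrees); "claw": the finger opening in m, from 0 to 0.0854. In form: [{"tx": .., "ty": .., "tz": .., "rx": .., "ry": .., "rz": .., "claw": ..}, ...]. A call has 1 to 12 rows; each row is the pose to reach, as a shift and turn from the pose commanded when the call began; what a row does not reach only later rows make up. A row lasts 1/10 s, in which the tool goes at most 50 mm and 8.59 degrees, less where a joint would pass 70% of its speed; a pose out of reach is approached as far as the arm can. A call with a gripper value outside its range is refused whole. The fingers move at their own pace and stop on an object; the grip force is fixed at half the most. Time passes only in rows, so rows that repeat a pose let the fingers close. It gives the time, the measured TCP pose, the force and the opening at its end, in the units of the state.
- read_state(): the state, without advancing time (a new reading comes with each control period).
- get_image(name): name is "scene" or "top" or "wrist"; returns the picture (384x512x3 uint8, red, green, blue); there is no depth.
- calibration(name): a dict with "camera_matrix" (3x3 intrinsics, pixels), "origin" and "attitude" of the camera in the world. Camera axes: x right, y up, looking along -z (the intrinsics and any distortion apply to the point x, -y, -z); pixel columns grow to the right and rows downward; lengths in mm; the calibration is good to about 2 mm. A picture is of the moment at which its call begins: read the wrist's pose just before it. calibration takes no time and is no camera call; for the wrist camera it gives the pose at the moment of the call.
- finish_job(): hands the job in, once; it reports no verdict.
The state is a dict: "clock": time; "qpos": joint angles; "qd": joint speeds; "tau": joint torques, N m; "eef_pos": TCP position; "tool_rot": TCP orientation; "force": force on the tool from outside, world axes, zero at the start; "torque": the same for the moment, N m; "width": finger opening in mm.
Only numpy, scipy, OpenCV 4.12 (cv2) and the standard library are available. Lean on these libraries where they do the work, as an engineer would, in place of code of your own. Each camera call takes 0.05 s, during which the arm holds its last target. There are 200 camera calls.

## Working session

There is one attempt and no reset: what is moved stays moved. The work goes in short steps, Python scripts to look and compute and a tool call to move; the robot and the scene stay as the last step left them, time stands still between calls to the robot, and variables do not carry over. Pictures are saved under pics/ and viewed, about 8 in all and at most 12, crops included, and the job is handed in when it is done.

Besides the shell and the picture viewer there is one more tool, called after ">>>" as a command line: name --argument value ..., lists and objects as JSON in quotes. apply_moves: Moves the arm, as the interface text tells. Its arguments: {"type":"object","properties":{"increments":{"type":"array"}},"required":["increments"]}

```bash
mkdir -p pics
cat > h.py <<'E'
import numpy as np, cv2
from cell import read_state, get_image, calibration, finish_job
def save(img,n): cv2.imwrite('pics/'+n,cv2.cvtColor(img,cv2.COLOR_RGB2BGR))
def R_of(a):
    a=np.array(a,float)
    if a.shape==(3,3): return a
    from scipy.spatial.transform import Rotation as R
    return R.from_euler('xyz',a).as_matrix() if a.size==3 else R.from_quat(a).as_matrix()
def ray(c,u,v):
    p=cv2.undistortPoints(np.array([[[u,v]]],float),np.array(c['camera_matrix'],float),np.array(c.get('distortion',np.zeros(5)),float))[0,0]
    return np.array(c['origin'],float),R_of(c['attitude'])@np.array([p[0],-p[1],-1])
def onz(c,u,v,z):
    o,d=ray(c,u,v); return o+d*(z-o[2])/d[2]
def proj(c,P):
    q=R_of(c['attitude']).T@(np.array(P,float)-np.array(c['origin'])); q=np.array([q[0],-q[1],-q[2]])
    K=np.array(c['camera_matrix']); x=K@q; return x[:2]/x[2]
E
python3 - <<'E'
from h import *
s=read_state(); print(s)
for n in ['top','scene']:
    c=calibration(n); print(n,c)
    im=get_image(n); save(im,n+'0.png'); np.save(n+'0.npy',im)
a=cv2.imread('pics/top0.png'); cv2.imwrite('pics/top0b.png',cv2.resize(a,(800,600),interpolation=cv2.INTER_CUBIC))
E
```

```text
{'clock': 0.0, 'qpos': array([ 1.20823179,  0.62935013,  0.03845643,  1.51836043, -0.0270114 ,
        0.99625882, -0.01997269]), 'qd': array([-0.00096919,  0.0013148 ,  0.0006506 ,  0.00172464,  0.00195799,
       -0.00027953,  0.00151571]), 'tau': array([ 3.68705187e-04, -5.63404763e+01,  1.22640342e+00, -1.93445385e+01,
        1.10383920e-02,  1.05005750e-02, -3.19934850e-05]), 'eef_pos': array([ 189.9234853 , -620.9988046 ,  230.38915294]), 'tool_rot': array([-3.13973446e+00,  2.32585958e-05,  2.96774121e-01]), 'force': array([0.33325999, 0.09715414, 0.46128226]), 'torque': array([ 0.01069919, -0.02169089, -0.00687779]), 'width': 85.28617475719953}
top {'camera_matrix': array([[443.42728855,   0.        , 262.89476918],
       [  0.        , 443.42728855, 192.39610783],
       [  0.        ,   0.        ,   1.        ]]), 'origin': array([ 295.64586671,   23.44364609, 1377.78113336]), 'attitude': array([ 0.18963855, -0.02578165, -1.56836275])}
scene {'camera_matrix': array([[386.07309672,   0.        , 257.0923222 ],
       [  0.        , 386.07309672, 186.61514472],
       [  0.        ,   0.        ,   1.        ]]), 'origin': array([1457.45409578,  295.83703601,  794.05530054]), 'attitude': array([0.93085774, 0.02182717, 1.86786115])}
```

View pics/top0b.png

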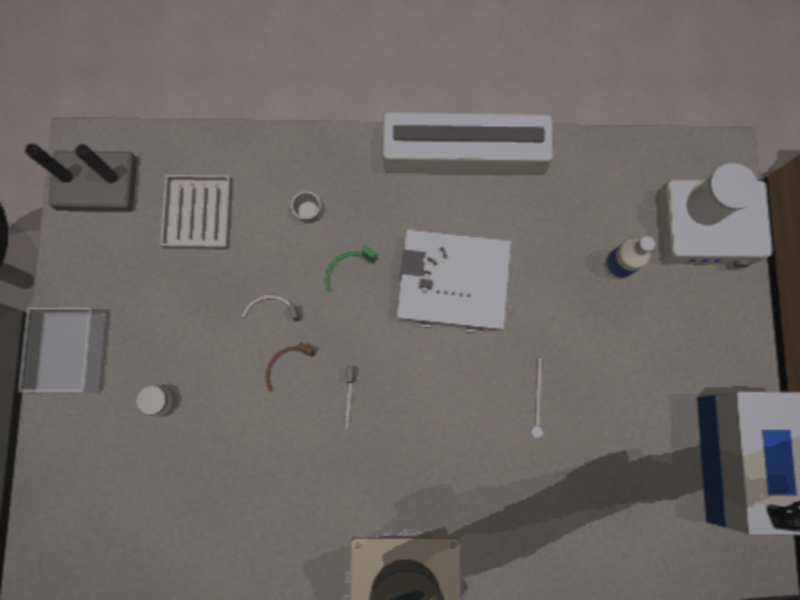

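View pics/scene0.png

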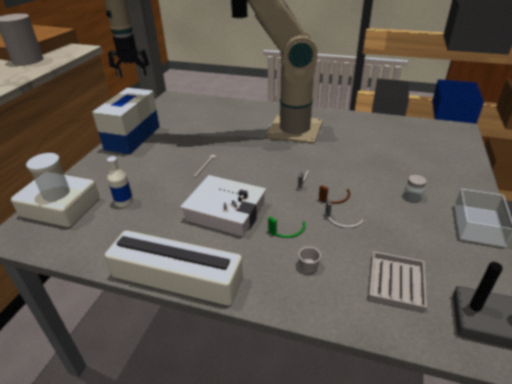

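The top view, in 800x600 pixels, shows:
- the steel curved pin, with its grip at (295,313) and tip at (243,317)
- the case centred near (455,280)
- eye 1 at about (442,253), eye 2 at (431,261) and the stop at about (425,280)

The scene view agrees. Case x is roughly world +x.

Run:
```python
from h import *
c=calibration('top'); k=1/1.5625
for n,u,v,z in [('grip',295,313,28),('tip',243,317,4),('c1',407,231,60),('c2',510,240,60),('c3',503,328,60),('c4',399,319,60),('eye1',442,253,70),('eye2',431,261,70),('stop',425,285,70)]:
    print(n,onz(c,u*k,v*k,z).round(0))
print(calibration('wrist'))
```

```text
grip [528. 217.  28.]
tip [524. 324.   4.]
c1 [689.  -2.  60.]
c2 [ 672. -206.   60.]
c3 [ 496. -188.   60.]
c4 [513.  13.  60.]
eye1 [642. -70.  70.]
eye2 [626. -49.  70.]
stop [578. -37.  70.]
{'camera_matrix': array([[288.02875258,   0.        , 262.32640259],
       [  0.        , 288.02875258, 192.94928274],
       [  0.        ,   0.        ,   1.        ]]), 'origin': array([ 270.32081741, -597.55477558,  373.13933176]), 'attitude': array([-0.32648105,  0.00317593, -1.27373596])}
```

>>> apply_moves --increments '[{"tx": 0.02, "ty": 0.05, "tz": 0.05}, {"tx": 0.05, "ty": 0.1, "tz": 0.07}, {"tx": 0.08, "ty": 0.14, "tz": 0.07}, {"tx": 0.11, "ty": 0.18, "tz": 0.07}, {"tx": 0.14, "ty": 0.22, "tz": 0.07}, {"tx": 0.17, "ty": 0.26, "tz": 0.07}, {"tx": 0.2, "ty": 0.3, "tz": 0.07}, {"tx": 0.23, "ty": 0.34, "tz": 0.07}, {"tx": 0.26, "ty": 0.38, "tz": 0.07}, {"tx": 0.29, "ty": 0.42, "tz": 0.07}, {"tx": 0.32, "ty": 0.46, "tz": 0.07}, {"tx": 0.35, "ty": 0.5, "tz": 0.05}]'

```text
$.increments[0]: bad value
```

>>> apply_moves --increments '[{"tx": 0.02, "ty": 0.01, "tz": -0.03}, {"tx": 0.02, "ty": 0.01, "tz": -0.07}, {"tx": 0.02, "ty": 0.01, "tz": -0.08}, {"tx": 0.02, "ty": 0.01, "tz": -0.08}, {"tx": 0.02, "ty": 0.01, "tz": -0.08}]'

```text
$.increments[0]: bad value
```

Run:
```python
from h import *
import pickle
s=read_state(); print(s['clock'],s['eef_pos'],s['tool_rot'],s['qpos'])
c=calibration('wrist'); im=get_image('wrist'); pickle.dump((c,im),open('w1.pkl','wb'))
save(cv2.resize(im,(800,600),interpolation=cv2.INTER_CUBIC),'w1.png')
print(proj(c,[592,-96,67.5])*1.5625)
```

```text
0.1 [ 189.9518438  -621.03742256  230.49409484] [-3.13987894e+00  2.19468925e-05  2.96815619e-01] [ 1.20822179  0.6292391   0.03843241  1.51825601 -0.02698479  0.99632899
 -0.01997747]
[ -784.02444803 -1340.71736802]
```

View pics/w1.png

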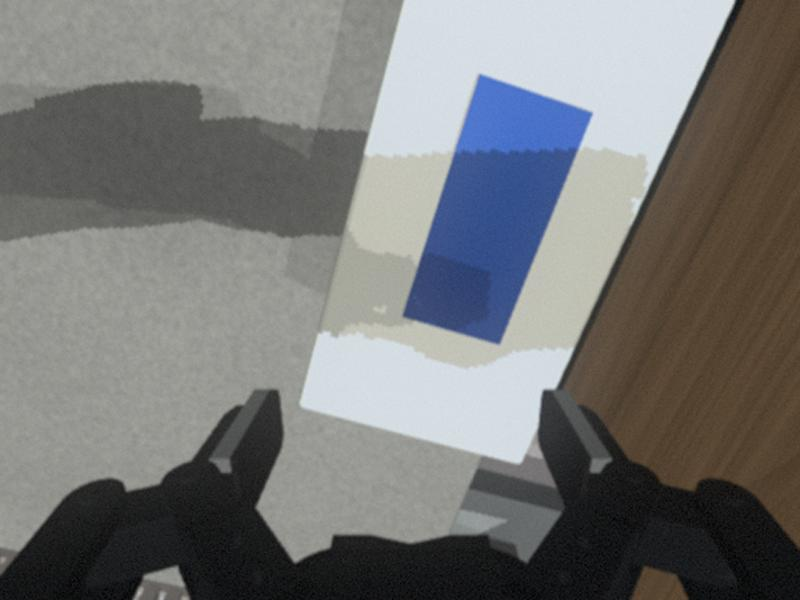

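This wrist picture was taken at the start pose, because the move rows were refused. It shows the carton and the fingers at the bottom. I'm resending the rows with every key filled in.

>>> apply_moves --increments '[{"tx": 0.02, "ty": 0.04, "tz": 0.03, "rx": 0, "ry": 0, "rz": 0, "claw": 0.085}, {"tx": 0.05, "ty": 0.08, "tz": 0.05, "rx": 0, "ry": 0, "rz": 0, "claw": 0.085}, {"tx": 0.08, "ty": 0.12, "tz": 0.05, "rx": 0, "ry": 0, "rz": 0, "claw": 0.085}, {"tx": 0.11, "ty": 0.16, "tz": 0.05, "rx": 0, "ry": 0, "rz": 0, "claw": 0.085}, {"tx": 0.14, "ty": 0.2, "tz": 0.05, "rx": 0, "ry": 0, "rz": 0, "claw": 0.085}, {"tx": 0.17, "ty": 0.24, "tz": 0.05, "rx": 0, "ry": 0, "rz": 0, "claw": 0.085}, {"tx": 0.2, "ty": 0.28, "tz": 0.05, "rx": 0, "ry": 0, "rz": 0, "claw": 0.085}, {"tx": 0.23, "ty": 0.32, "tz": 0.05, "rx": 0, "ry": 0, "rz": 0, "claw": 0.085}, {"tx": 0.26, "ty": 0.36, "tz": 0.05, "rx": 0, "ry": 0, "rz": 0, "claw": 0.085}, {"tx": 0.29, "ty": 0.4, "tz": 0.05, "rx": 0, "ry": 0, "rz": 0, "claw": 0.085}, {"tx": 0.32, "ty": 0.44, "tz": 0.05, "rx": 0, "ry": 0, "rz": 0, "claw": 0.085}, {"tx": 0.34, "ty": 0.48, "tz": 0.05, "rx": 0, "ry": 0, "rz": 0, "claw": 0.085}]'

```text
clock: 1.35
eef_pos: [530.7, -141.6, 281.2]
tool_rot: [3.141, -0.0, 0.296]
force: [0.3, 0.2, -0.4]
width: 85.1
```

>>> apply_moves --increments '[{"tx": 0.01, "ty": 0.03, "tz": -0.03, "rx": 0, "ry": 0, "rz": -0.6, "claw": 0.085}, {"tx": 0.01, "ty": 0.03, "tz": -0.06, "rx": 0, "ry": 0, "rz": -1.5, "claw": 0.085}, {"tx": 0.01, "ty": 0.03, "tz": -0.08, "rx": 0, "ry": 0, "rz": -2.4, "claw": 0.085}, {"tx": 0.01, "ty": 0.03, "tz": -0.08, "rx": 0, "ry": 0, "rz": -2.4, "claw": 0.085}, {"tx": 0.01, "ty": 0.03, "tz": -0.08, "rx": 0, "ry": 0, "rz": -2.4, "claw": 0.085}, {"tx": 0.01, "ty": 0.03, "tz": -0.08, "rx": 0, "ry": 0, "rz": -2.4, "claw": 0.085}]'

```text
clock: 1.95
eef_pos: [540.2, -113.5, 202.6]
tool_rot: [3.141, -0.002, 0.088]
force: [0.1, 0.8, 0.8]
width: 85.0
```

Run:
```python
from h import *
import pickle
s=read_state(); print(s['clock'],s['eef_pos'],s['tool_rot'],s['qpos'])
c=calibration('wrist'); im=get_image('wrist'); pickle.dump((c,im),open('w1.pkl','wb'))
save(cv2.resize(im,(800,600),interpolation=cv2.INTER_CUBIC),'w1.png')
print(proj(c,[592,-96,67.5])*1.5625)
```

```text
1.95 [ 540.21553195 -113.52925433  202.57636017] [ 3.14100829e+00 -2.33974467e-03  8.79992966e-02] [ 0.1588603   0.52151587 -0.00380682  1.828281    0.0026755   0.78938909
 -1.3291179 ]
[388.22143464 202.94706891]
```

View pics/w1.png

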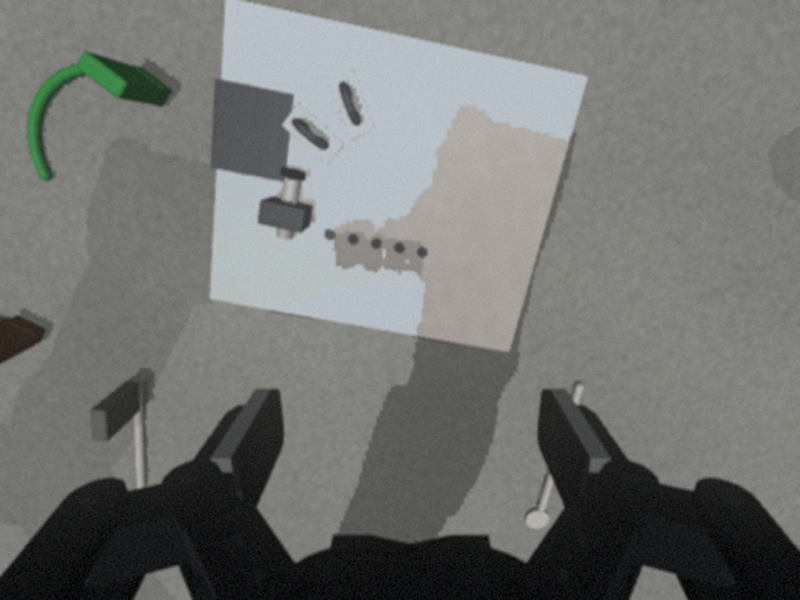

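The wrist view, in 800x600 pixels, shows the lid corners at (587,75), (511,352) and (210,299). Eye 1 is at (350,103), eye 2 at (310,134), the rubber tip at (292,172) and the bracket at (286,212).

Run:
```python
from h import *
import pickle
c,im=pickle.load(open('w1.pkl','rb'));k=1/1.5625
g=cv2.cvtColor(im,cv2.COLOR_RGB2GRAY)
P={n:onz(c,u*k,v*k,z) for n,u,v,z in [('A',226,1,60),('B',587,75,60),('C',511,352,60),('D',210,299,60),('eye1',350,103,73),('eye2',310,134,73),('rubber',292,168,68.5),('brk',286,212,72)]}
for n in P: print(n,P[n].round(1))
for a,b in ['AB','BC','CD','DA']:
    d=P[b]-P[a]; print(a+b,np.linalg.norm(d).round(1),np.degrees(np.arctan2(d[1],d[0])).round(1))
print((P['A']+P['C'])/2,(P['B']+P['D'])/2)
# centre, yaw from two eyes: chord of 30deg at R55
e1,e2=P['eye1'][:2],P['eye2'][:2]; d=e2-e1; m=(e1+e2)/2; n=np.array([-d[1],d[0]])/np.linalg.norm(d)
print('chord',np.linalg.norm(d),'exp',110*np.sin(np.radians(15)),'ctr',m+n*55*np.cos(np.radians(15)),'yaw',np.degrees(np.arctan2(*(-n)[::-1]))-45)
save(cv2.resize(im[20:170,110:310],(800,600),interpolation=cv2.INTER_CUBIC),'w1c.png')
```

```text
A [6.915e+02 5.000e-01 6.000e+01]
B [ 672.9 -203.8   60. ]
C [ 497.1 -188.2   60. ]
D [517.7  18.3  60. ]
eye1 [645.2 -71.1  73. ]
eye2 [627.1 -49.2  73. ]
rubber [607.3 -38.   68.5]
brk [581.8 -35.4  72. ]
AB 205.1 -95.2
BC 176.5 174.9
CD 207.5 84.3
DA 174.7 -5.8
[594.31502061 -93.82394609  60.        ] [595.33621522 -92.7219149   60.        ]
chord 28.4386277503835 exp 28.470094961277283 ctr [595.27898436 -94.05022648] yaw -5.296210880418002
```

View pics/w1c.png

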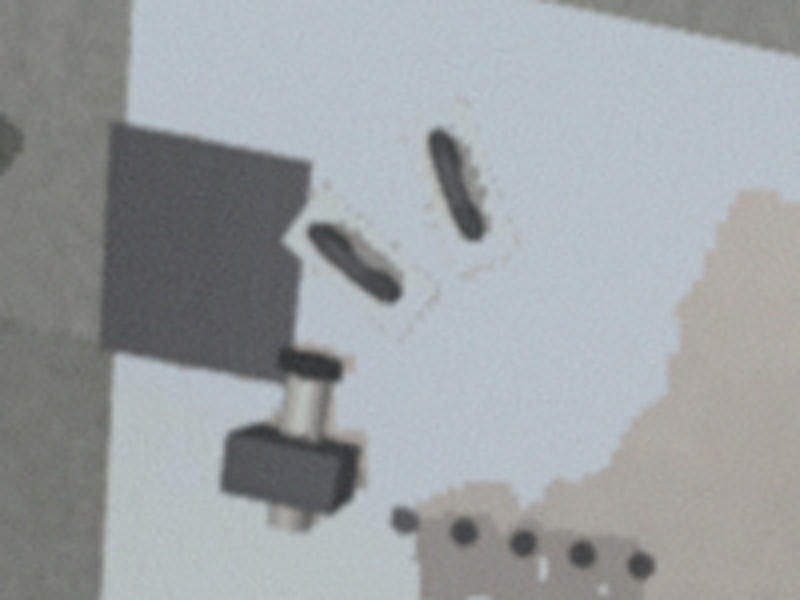

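Lid and eyes agree: the axis is at about (595,-94) and the case yaw is -5.3 deg. The rubber face is near 83 deg on the circle, so home theta should be about 24 deg. Next I move to the pin and look from close by.

>>> apply_moves --increments '[{"tx": -0.01, "ty": 0.03, "tz": 0.0, "rx": 0, "ry": 0, "rz": 0.5, "claw": 0.085}, {"tx": -0.02, "ty": 0.07, "tz": 0.0, "rx": 0, "ry": 0, "rz": 1.0, "claw": 0.085}, {"tx": -0.03, "ty": 0.11, "tz": 0.0, "rx": 0, "ry": 0, "rz": 1.5, "claw": 0.085}, {"tx": -0.04, "ty": 0.15, "tz": 0.0, "rx": 0, "ry": 0, "rz": 2.0, "claw": 0.085}, {"tx": -0.05, "ty": 0.19, "tz": 0.0, "rx": 0, "ry": 0, "rz": 2.5, "claw": 0.085}, {"tx": -0.06, "ty": 0.23, "tz": 0.0, "rx": 0, "ry": 0, "rz": 3.0, "claw": 0.085}, {"tx": -0.07, "ty": 0.27, "tz": 0.0, "rx": 0, "ry": 0, "rz": 3.4, "claw": 0.085}, {"tx": -0.08, "ty": 0.31, "tz": -0.02, "rx": 0, "ry": 0, "rz": 3.4, "claw": 0.085}, {"tx": -0.08, "ty": 0.33, "tz": -0.05, "rx": 0, "ry": 0, "rz": 3.4, "claw": 0.085}, {"tx": -0.08, "ty": 0.34, "tz": -0.06, "rx": 0, "ry": 0, "rz": 3.4, "claw": 0.085}, {"tx": -0.08, "ty": 0.34, "tz": -0.06, "rx": 0, "ry": 0, "rz": 3.4, "claw": 0.085}, {"tx": -0.08, "ty": 0.34, "tz": -0.06, "rx": 0, "ry": 0, "rz": 3.4, "claw": 0.085}]'

```text
clock: 3.2
eef_pos: [460.3, 225.6, 142.1]
tool_rot: [3.141, -0.001, 0.382]
force: [0.1, -0.6, -0.1]
width: 85.0
```

Run:
```python
from h import *
import pickle
c,_=pickle.load(open('w1.pkl','rb'))
for u,v in [(330,234),(376,243),(422,252)]: print(onz(c,u/1.5625,v/1.5625,60).round(0))
s=read_state(); print(s['clock'],s['eef_pos'],s['tool_rot'],s['qpos'][6])
c=calibration('wrist'); im=get_image('wrist'); pickle.dump((c,im),open('w2.pkl','wb'))
save(cv2.resize(im,(800,600),interpolation=cv2.INTER_CUBIC),'w2.png')
```

```text
[568. -60.  60.]
[565. -90.  60.]
[ 562. -120.   60.]
3.2 [460.33604058 225.55909441 142.14974047] [ 3.14060304e+00 -8.17289502e-04  3.82407090e-01] -1.7761413911668682
```

View pics/w2.png

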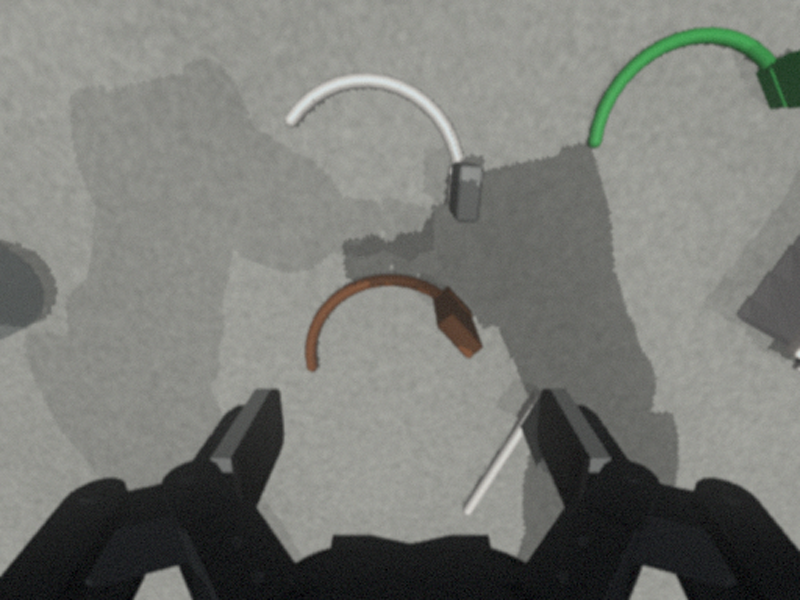

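The close view shows the bar from (458,160) over the top to its tip at (290,122), with the grip plate at about (467,190). I fit a circle to the bright bar.

Run:
```python
from h import *
import pickle
from scipy.optimize import least_squares
c,im=pickle.load(open('w2.pkl','rb'))
g=im.astype(float).mean(2); roi=np.zeros(g.shape,bool); roi[42:104,178:300]=1
m=((g>np.median(g[42:104,178:300])+25)&roi).astype(np.uint8)
n,l,st,_=cv2.connectedComponentsWithStats(m); i=1+st[1:,4].argmax(); v,u=np.where(l==i); print(st[i])
P=np.array([onz(c,a,b,5)[:2] for a,b in zip(u,v)])
f=least_squares(lambda q:np.hypot(P[:,0]-q[0],P[:,1]-q[1])-q[2],[500,270,55],loss='soft_l1'); print('free',f.x.round(1))
f=least_squares(lambda q:np.hypot(P[:,0]-q[0],P[:,1]-q[1])-55,[500,270],loss='soft_l1'); C=f.x
a=np.unwrap(np.radians(0)+np.arctan2(P[:,1]-C[1],P[:,0]-C[0])); a=np.degrees(np.mod(a+np.pi/2,2*np.pi)-np.pi/2)
print('ctr',C.round(1),'ang',a.min().round(1),a.max().round(1))
yaw=a.max()-4.2-55; print('yaw by tip',yaw,'bar start t',a.min()+90-yaw)
y=np.radians(yaw); G=C-55*np.array([-np.sin(y),np.cos(y)]); print('grip',G.round(1))
R=np.array([[np.cos(y),-np.sin(y)],[np.sin(y),np.cos(y)]])
for dx,dy in [(-14,-6),(14,-6),(14,6),(-14,6)]:
    p=G+R@[dx,dy]; print((proj(c,[*p,56])*1.5625).round(0),(proj(c,[*p,0])*1.5625).round(0))
```

```text
[183  48 112  55 826]
free [512.  273.7  55.5]
ctr [512.6 273.8] ang -56.1 76.2
yaw by tip 17.02966018643879 bar start t 16.901299353521523
grip [528.7 221.2]
[476. 225.] [464. 211.]
[484. 168.] [469. 164.]
[459. 165.] [450. 162.]
[453. 223.] [445. 209.]
```

>>> apply_moves --increments '[{"tx": 0.03, "ty": -0.003, "tz": 0, "rx": 0, "ry": 0, "rz": -0.5, "claw": 0.05}, {"tx": 0.068, "ty": -0.006, "tz": -0.02, "rx": 0, "ry": 0, "rz": -0.98, "claw": 0.05}, {"tx": 0.068, "ty": -0.006, "tz": -0.05, "rx": 0, "ry": 0, "rz": -0.98, "claw": 0.05}, {"tx": 0.068, "ty": -0.006, "tz": -0.06, "rx": 0, "ry": 0, "rz": -0.98, "claw": 0.05}, {"tx": 0.068, "ty": -0.006, "tz": -0.06, "rx": 0, "ry": 0, "rz": -0.98, "claw": 0.05}, {"tx": 0.068, "ty": -0.006, "tz": -0.06, "rx": 0, "ry": 0, "rz": -0.98, "claw": 0.05}, {"tx": 0.068, "ty": -0.006, "tz": -0.06, "rx": 0, "ry": 0, "rz": -0.98, "claw": 0.05}]'

```text
clock: 3.95
eef_pos: [527.8, 221.3, 82.9]
tool_rot: [-3.141, -0.002, 0.299]
force: [0.2, 0.4, 0.8]
width: 50.0
```

Run:
```python
from h import *
s=read_state(); print(s['clock'],s['eef_pos'],s['tool_rot'],s['width'])
c=calibration('wrist'); im=get_image('wrist'); save(im,'w3.png')
y=np.radians(17); R=np.array([[np.cos(y),-np.sin(y)],[np.sin(y),np.cos(y)]])
for dx,dy in [(-14,-6),(14,-6),(14,6),(-14,6)]:
    print(proj(c,[*(R@[dx,dy]+[528.7,221.2]),56]).round(0))
```

```text
3.95 [527.75223235 221.30800204  82.85566474] [-3.14117148e+00 -2.07485212e-03  2.98807311e-01] 49.985701627760804
[271. 249.]
[272. 210.]
[253. 210.]
[253. 249.]
```

View pics/w3.png

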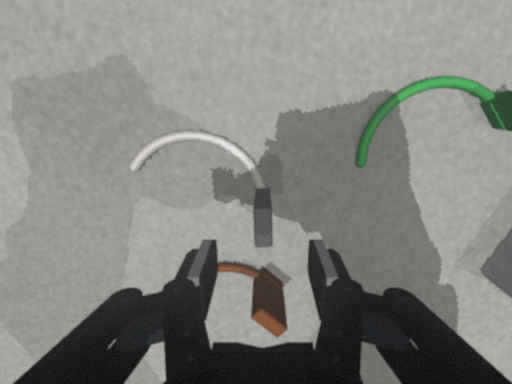

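The plate's top face sits where predicted (x 253-271, rows 208-246), centred between the fingers. I descend and grip.

>>> apply_moves --increments '[{"tx": 0.001, "ty": 0, "tz": -0.03, "rx": 0, "ry": 0, "rz": 0, "claw": 0.05}, {"tx": 0.001, "ty": 0, "tz": -0.055, "rx": 0, "ry": 0, "rz": 0, "claw": 0.05}, {"tx": 0.001, "ty": 0, "tz": -0.064, "rx": 0, "ry": 0, "rz": 0, "claw": 0.05}, {"tx": 0.001, "ty": 0, "tz": -0.064, "rx": 0, "ry": 0, "rz": 0, "claw": 0.05}, {"tx": 0.001, "ty": 0, "tz": -0.064, "rx": 0, "ry": 0, "rz": 0, "claw": 0.005}, {"tx": 0.001, "ty": 0, "tz": -0.064, "rx": 0, "ry": 0, "rz": 0, "claw": 0.005}, {"tx": 0.001, "ty": 0, "tz": -0.064, "rx": 0, "ry": 0, "rz": 0, "claw": 0.005}, {"tx": 0.001, "ty": 0, "tz": -0.064, "rx": 0, "ry": 0, "rz": 0, "claw": 0.005}, {"tx": 0.001, "ty": 0, "tz": -0.064, "rx": 0, "ry": 0, "rz": 0, "claw": 0.005}, {"tx": 0.001, "ty": 0, "tz": -0.064, "rx": 0, "ry": 0, "rz": 0, "claw": 0.005}]'

```text
clock: 5.0
eef_pos: [529.2, 221.4, 18.6]
tool_rot: [-3.141, -0.002, 0.299]
force: [-0.2, -0.3, 6.0]
width: 10.9
```

>>> apply_moves --increments '[{"tx": 0, "ty": 0, "tz": 0.02, "rx": 0, "ry": 0, "rz": 0, "claw": 0.005}, {"tx": 0, "ty": 0, "tz": 0.06, "rx": 0, "ry": 0, "rz": 0, "claw": 0.005}, {"tx": 0, "ty": -0.01, "tz": 0.1, "rx": 0, "ry": 0, "rz": 0, "claw": 0.005}, {"tx": 0.002, "ty": -0.03, "tz": 0.13, "rx": 0, "ry": 0, "rz": -1, "claw": 0.005}, {"tx": 0.004, "ty": -0.065, "tz": 0.13, "rx": 0, "ry": 0, "rz": -2.2, "claw": 0.005}, {"tx": 0.007, "ty": -0.1, "tz": 0.13, "rx": 0, "ry": 0, "rz": -3.4, "claw": 0.005}, {"tx": 0.01, "ty": -0.135, "tz": 0.13, "rx": 0, "ry": 0, "rz": -4.6, "claw": 0.005}, {"tx": 0.013, "ty": -0.17, "tz": 0.13, "rx": 0, "ry": 0, "rz": -5.8, "claw": 0.005}, {"tx": 0.016, "ty": -0.205, "tz": 0.13, "rx": 0, "ry": 0, "rz": -7.0, "claw": 0.005}, {"tx": 0.019, "ty": -0.24, "tz": 0.13, "rx": 0, "ry": 0, "rz": -8.2, "claw": 0.005}, {"tx": 0.022, "ty": -0.275, "tz": 0.13, "rx": 0, "ry": 0, "rz": -9.4, "claw": 0.005}, {"tx": 0.025, "ty": -0.305, "tz": 0.13, "rx": 0, "ry": 0, "rz": -10.5, "claw": 0.005}]'

```text
clock: 6.2
eef_pos: [553.0, -86.3, 147.6]
tool_rot: [3.141, -0.0, -0.623]
force: [-0.1, 0.6, -0.5]
width: 11.6
```

>>> apply_moves --increments '[{"tx": 0.001, "ty": -0.025, "tz": 0, "rx": 0, "ry": 0, "rz": -1, "claw": 0.005}, {"tx": 0.002, "ty": -0.045, "tz": 0, "rx": 0, "ry": 0, "rz": -2, "claw": 0.005}, {"tx": 0.002, "ty": -0.049, "tz": -0.01, "rx": 0, "ry": 0, "rz": -2, "claw": 0.005}, {"tx": 0.002, "ty": -0.049, "tz": -0.02, "rx": 0, "ry": 0, "rz": -2, "claw": 0.005}, {"tx": 0.002, "ty": -0.049, "tz": -0.03, "rx": 0, "ry": 0, "rz": -2, "claw": 0.005}, {"tx": 0.002, "ty": -0.049, "tz": -0.03, "rx": 0, "ry": 0, "rz": -2, "claw": 0.005}, {"tx": 0.002, "ty": -0.049, "tz": -0.03, "rx": 0, "ry": 0, "rz": -2, "claw": 0.005}]'

```text
clock: 6.9
eef_pos: [555.1, -131.7, 116.7]
tool_rot: [3.141, 0.001, -0.79]
force: [0.0, -0.2, -1.1]
width: 11.4
```

Run:
```python
from h import *
import pickle
s=read_state(); print(s['clock'],s['eef_pos'],s['tool_rot'],np.degrees(s['tool_rot'][2]),s['width'],s['force'],s['torque'],s['qpos'])
c=calibration('wrist'); im=get_image('wrist'); pickle.dump((c,im,s),open('w4.pkl','wb'))
a=cv2.resize(im,(800,600),interpolation=cv2.INTER_CUBIC)
# predicted bar and eyes
y=s['tool_rot'][2]; z=s['eef_pos'][2]-18.6+4; G=s['eef_pos'][:2]
for t in range(20,146,25):
    r=np.radians(t); p=np.array([55*np.sin(r),55-55*np.cos(r)]); w=[G[0]+np.cos(y)*p[0]-np.sin(y)*p[1],G[1]+np.sin(y)*p[0]+np.cos(y)*p[1],z]
    q=(proj(c,w)*1.5625).astype(int); cv2.circle(a,tuple(int(i) for i in q),2,(255,0,0),-1)
    if t==145: print('tip',w,q)
for n in (30,60):
    r=np.radians(n-5.3); w=[595+55*np.cos(r),-94+55*np.sin(r),73]; q=(proj(c,w)*1.5625).astype(int); cv2.circle(a,tuple(int(i) for i in q),2,(0,0,255),-1)
save(a,'w4.png')
```

```text
6.9 [ 555.11897221 -131.69526929  116.70653874] [ 3.14136716e+00  1.45140629e-03 -7.90050728e-01] -45.26657229653412 11.409674041265456 [ 0.01608703 -0.19912022 -1.05837457] [0.01196872 0.04881788 0.01544305] [ 0.06231822  0.67555196  0.19009856  1.85028227 -0.20138286  0.63568311
 -1.98650517]
tip [np.float64(648.3986409199697), np.float64(-83.68721504496332), np.float64(102.10653874052085)] [140 298]
```

View pics/w4.png

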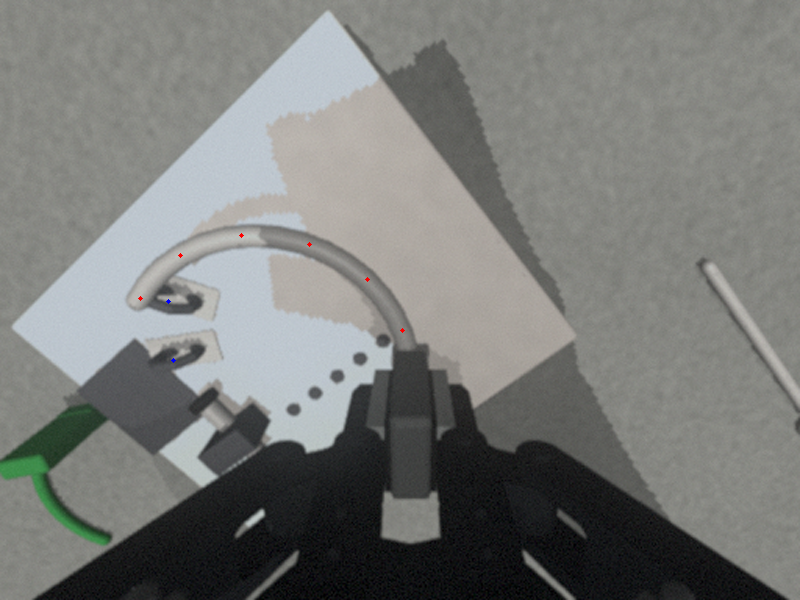

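The overlaid bar (red dots) matches the held pin well. The eye tops appear a few mm off my marks, so I compare full projected rings in an enlarged crop.

Run:
```python
from h import *
import pickle
c,im,s=pickle.load(open('w4.pkl','rb'))
x0,y0,k=70,170,8
a=cv2.resize(im[y0:y0+75,x0:x0+90],(720,600),interpolation=cv2.INTER_CUBIC)
for n in (30,60):
    r=np.radians(n-5.3); C=np.array([595+55*np.cos(r),-94+55*np.sin(r),67.5]); rad=np.array([np.cos(r),np.sin(r),0])
    for rr,col in ((6.5,(0,0,255)),(11.5,(255,0,0))):
        L=[(proj(c,C+rr*(rad*np.cos(t)+np.array([0,0,1])*np.sin(t)))-[x0-.5,y0-.5])*k for t in np.linspace(-.6,np.pi+.6,30)]
        cv2.polylines(a,[np.int32(L)],False,col,1)
save(a,'w5.png')
```

```text
(no output)
```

View pics/w5.png

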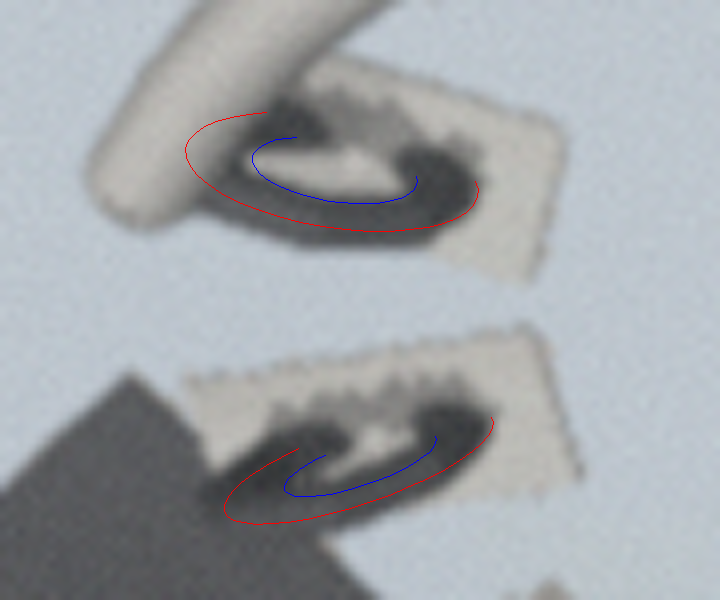

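The rings fit within about 1 mm (slightly outward), so I take the centre as (595.5,-93.5). I descend beside eye 1.

>>> apply_moves --increments '[{"tx": 0.001, "ty": -0.0005, "tz": -0.01, "rx": 0, "ry": 0, "rz": 0, "claw": 0.005}, {"tx": 0.001, "ty": -0.0005, "tz": -0.022, "rx": 0, "ry": 0, "rz": 0, "claw": 0.005}, {"tx": 0.001, "ty": -0.0005, "tz": -0.03, "rx": 0, "ry": 0, "rz": 0, "claw": 0.005}, {"tx": 0.001, "ty": -0.0005, "tz": -0.034, "rx": 0, "ry": 0, "rz": 0, "claw": 0.005}, {"tx": 0.001, "ty": -0.0005, "tz": -0.034, "rx": 0, "ry": 0, "rz": 0, "claw": 0.005}, {"tx": 0.001, "ty": -0.0005, "tz": -0.034, "rx": 0, "ry": 0, "rz": 0, "claw": 0.005}, {"tx": 0.001, "ty": -0.0005, "tz": -0.034, "rx": 0, "ry": 0, "rz": 0, "claw": 0.005}]'

```text
clock: 7.65
eef_pos: [556.6, -133.7, 83.6]
tool_rot: [-3.141, -0.001, -0.792]
force: [0.7, 0.3, -0.6]
width: 11.5
```

```bash
cat >> h.py <<'E'
C0=np.array([595.5,-93.5])
def rows(dth,n,C=C0,z=82.1):
    "print rows going from the measured pose by dth deg about C"
    s=read_state(); y0=s['tool_rot'][2]
    print('t',round(s['clock'],2),'eef',s['eef_pos'].round(2),'yaw',np.degrees(y0).round(2),'tilt',s['tool_rot'][:2].round(4),'F',s['force'].round(2),'T',s['torque'].round(3),'w',s['width'])
    for i in range(0,n+1):
        y=y0+np.radians(dth)*i/n; g=C+55*np.array([np.sin(y),-np.cos(y)]); d=g-s['eef_pos'][:2]
        print(i,(d/1000).round(4),round((z-s['eef_pos'][2])/1000,4),'rz',round(dth*i/n/5,2))
E
python3 -c "
from h import *
rows(30,10)
c=calibration('wrist'); im=get_image('wrist'); save(cv2.resize(im[120:320,60:300],(720,600),interpolation=cv2.INTER_CUBIC),'w6.png')"
```

```text
t 7.65 eef [ 556.64 -133.69   83.64] yaw -45.4 tilt [-3.1412e+00 -7.0000e-04] F [ 0.67  0.28 -0.62] T [-0.007  0.038 -0.038] w 11.545079465591499
0 [-0.0003  0.0016] -0.0015 rz 0.0
1 [ 0.0018 -0.0004] -0.0015 rz 0.6
2 [ 0.0039 -0.0023] -0.0015 rz 1.2
3 [ 0.0062 -0.0041] -0.0015 rz 1.8
4 [ 0.0086 -0.0057] -0.0015 rz 2.4
5 [ 0.011  -0.0073] -0.0015 rz 3.0
6 [ 0.0135 -0.0086] -0.0015 rz 3.6
7 [ 0.0161 -0.0099] -0.0015 rz 4.2
8 [ 0.0188 -0.011 ] -0.0015 rz 4.8
9 [ 0.0215 -0.012 ] -0.0015 rz 5.4
10 [ 0.0243 -0.0128] -0.0015 rz 6.0
```

View pics/w6.png

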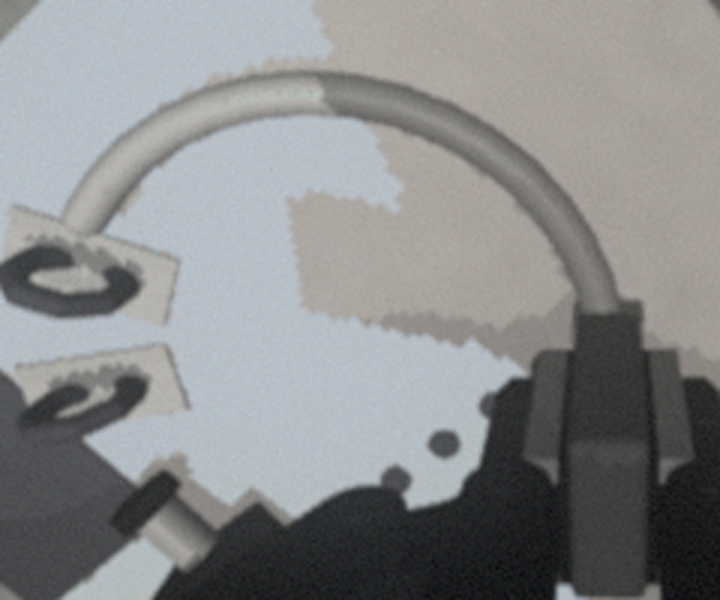

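The tip at (83,228) in the crop points at eye 1's opening near (68,278). I thread the first part.

>>> apply_moves --increments '[{"tx": -0.0003, "ty": 0.0016, "tz": -0.0015, "rx": 0, "ry": 0, "rz": 0, "claw": 0.005}, {"tx": 0.0018, "ty": -0.0004, "tz": -0.0015, "rx": 0, "ry": 0, "rz": 0.6, "claw": 0.005}, {"tx": 0.0039, "ty": -0.0023, "tz": -0.0015, "rx": 0, "ry": 0, "rz": 1.2, "claw": 0.005}, {"tx": 0.005, "ty": -0.0032, "tz": -0.0015, "rx": 0, "ry": 0, "rz": 1.5, "claw": 0.005}, {"tx": 0.0062, "ty": -0.0041, "tz": -0.0015, "rx": 0, "ry": 0, "rz": 1.8, "claw": 0.005}, {"tx": 0.0074, "ty": -0.0049, "tz": -0.0015, "rx": 0, "ry": 0, "rz": 2.1, "claw": 0.005}, {"tx": 0.0086, "ty": -0.0057, "tz": -0.0015, "rx": 0, "ry": 0, "rz": 2.4, "claw": 0.005}, {"tx": 0.0098, "ty": -0.0065, "tz": -0.0015, "rx": 0, "ry": 0, "rz": 2.7, "claw": 0.005}, {"tx": 0.011, "ty": -0.0073, "tz": -0.0015, "rx": 0, "ry": 0, "rz": 3.0, "claw": 0.005}, {"tx": 0.011, "ty": -0.0073, "tz": -0.0015, "rx": 0, "ry": 0, "rz": 3.0, "claw": 0.005}, {"tx": 0.011, "ty": -0.0073, "tz": -0.0015, "rx": 0, "ry": 0, "rz": 3.0, "claw": 0.005}]'

```text
clock: 8.8
eef_pos: [567.3, -140.9, 81.8]
tool_rot: [-3.142, 0.0, -0.531]
force: [-0.2, -0.7, -1.5]
width: 11.2
```

```bash
python3 -c "
from h import *
rows(20,10)
im=get_image('wrist'); save(cv2.resize(im[120:320,20:260],(720,600),interpolation=cv2.INTER_CUBIC),'w7.png')"
```

```text
t 8.8 eef [ 567.31 -140.9    81.8 ] yaw -30.41 tilt [-3.1416  0.    ] F [-0.19 -0.73 -1.52] T [ 0.002  0.027 -0.02 ] w 11.173779948053197
0 [ 0.0004 -0.    ] 0.0003 rz 0.0
1 [ 0.002 -0.001] 0.0003 rz 0.4
2 [ 0.0037 -0.0019] 0.0003 rz 0.8
3 [ 0.0055 -0.0027] 0.0003 rz 1.2
4 [ 0.0072 -0.0034] 0.0003 rz 1.6
5 [ 0.009  -0.0041] 0.0003 rz 2.0
6 [ 0.0108 -0.0048] 0.0003 rz 2.4
7 [ 0.0127 -0.0054] 0.0003 rz 2.8
8 [ 0.0145 -0.0059] 0.0003 rz 3.2
9 [ 0.0164 -0.0063] 0.0003 rz 3.6
10 [ 0.0183 -0.0067] 0.0003 rz 4.0
```

View pics/w7.png

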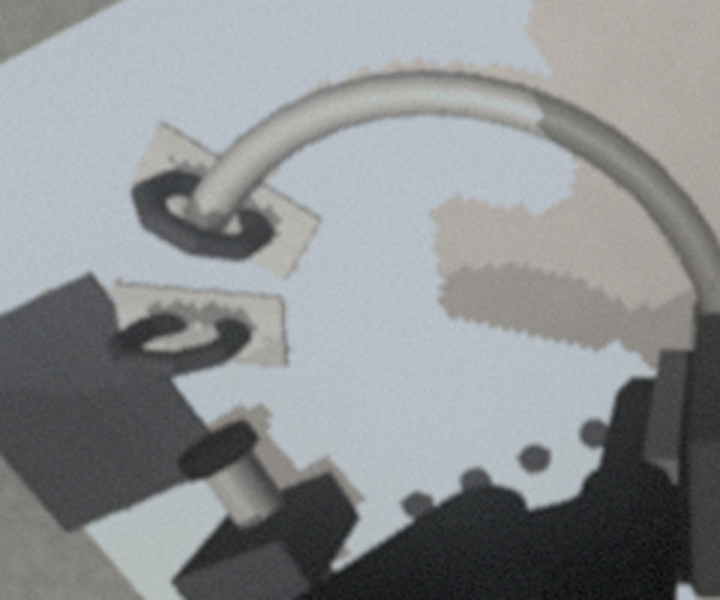

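The tip is inside eye 1's opening (bar at about (210,205), nearly centred), with negligible force. I continue along the arc.

>>> apply_moves --increments '[{"tx": 0.002, "ty": -0.001, "tz": 0.0003, "rx": 0, "ry": 0, "rz": 0.4, "claw": 0.005}, {"tx": 0.0037, "ty": -0.0019, "tz": 0.0003, "rx": 0, "ry": 0, "rz": 0.8, "claw": 0.005}, {"tx": 0.0055, "ty": -0.0027, "tz": 0.0003, "rx": 0, "ry": 0, "rz": 1.2, "claw": 0.005}, {"tx": 0.0072, "ty": -0.0034, "tz": 0.0003, "rx": 0, "ry": 0, "rz": 1.6, "claw": 0.005}, {"tx": 0.009, "ty": -0.0041, "tz": 0.0003, "rx": 0, "ry": 0, "rz": 2.0, "claw": 0.005}, {"tx": 0.0108, "ty": -0.0048, "tz": 0.0003, "rx": 0, "ry": 0, "rz": 2.4, "claw": 0.005}, {"tx": 0.0127, "ty": -0.0054, "tz": 0.0003, "rx": 0, "ry": 0, "rz": 2.8, "claw": 0.005}, {"tx": 0.0145, "ty": -0.0059, "tz": 0.0003, "rx": 0, "ry": 0, "rz": 3.2, "claw": 0.005}, {"tx": 0.0164, "ty": -0.0063, "tz": 0.0003, "rx": 0, "ry": 0, "rz": 3.6, "claw": 0.005}, {"tx": 0.0183, "ty": -0.0067, "tz": 0.0003, "rx": 0, "ry": 0, "rz": 4.0, "claw": 0.005}, {"tx": 0.0183, "ty": -0.0067, "tz": 0.0003, "rx": 0, "ry": 0, "rz": 4.0, "claw": 0.005}]'

```text
clock: 9.95
eef_pos: [586.0, -147.7, 82.1]
tool_rot: [-3.141, -0.0, -0.18]
force: [0.4, 0.5, -0.7]
width: 11.6
```

```bash
python3 -c "
from h import *
rows(16,8)
im=get_image('wrist'); save(cv2.resize(im[120:320,20:260],(720,600),interpolation=cv2.INTER_CUBIC),'w8.png')"
```

```text
t 9.95 eef [ 585.98 -147.67   82.13] yaw -10.32 tilt [-3.1414e+00 -5.0000e-04] F [ 0.36  0.5  -0.67] T [-0.041  0.022 -0.014] w 11.55618247730535
0 [-0.0003  0.0001] -0.0 rz 0.0
1 [ 0.0016 -0.0003] -0.0 rz 0.4
2 [ 0.0035 -0.0005] -0.0 rz 0.8
3 [ 0.0054 -0.0007] -0.0 rz 1.2
4 [ 0.0073 -0.0008] -0.0 rz 1.6
5 [ 0.0092 -0.0008] -0.0 rz 2.0
6 [ 0.0111 -0.0008] -0.0 rz 2.4
7 [ 0.013  -0.0007] -0.0 rz 2.8
8 [ 0.015  -0.0006] -0.0 rz 3.2
```

>>> apply_moves --increments '[{"tx": 0.0016, "ty": -0.0003, "tz": 0, "rx": 0, "ry": 0, "rz": 0.4, "claw": 0.005}, {"tx": 0.0025, "ty": -0.0004, "tz": 0, "rx": 0, "ry": 0, "rz": 0.6, "claw": 0.005}, {"tx": 0.0035, "ty": -0.0005, "tz": 0, "rx": 0, "ry": 0, "rz": 0.8, "claw": 0.005}, {"tx": 0.0044, "ty": -0.0006, "tz": 0, "rx": 0, "ry": 0, "rz": 1.0, "claw": 0.005}, {"tx": 0.0054, "ty": -0.0007, "tz": 0, "rx": 0, "ry": 0, "rz": 1.2, "claw": 0.005}, {"tx": 0.0063, "ty": -0.0008, "tz": 0, "rx": 0, "ry": 0, "rz": 1.4, "claw": 0.005}, {"tx": 0.0073, "ty": -0.0008, "tz": 0, "rx": 0, "ry": 0, "rz": 1.6, "claw": 0.005}, {"tx": 0.0092, "ty": -0.0008, "tz": 0, "rx": 0, "ry": 0, "rz": 2.0, "claw": 0.005}, {"tx": 0.0111, "ty": -0.0008, "tz": 0, "rx": 0, "ry": 0, "rz": 2.4, "claw": 0.005}, {"tx": 0.013, "ty": -0.0007, "tz": 0, "rx": 0, "ry": 0, "rz": 2.8, "claw": 0.005}, {"tx": 0.015, "ty": -0.0006, "tz": 0, "rx": 0, "ry": 0, "rz": 3.2, "claw": 0.005}, {"tx": 0.015, "ty": -0.0006, "tz": 0, "rx": 0, "ry": 0, "rz": 3.2, "claw": 0.005}]'

```text
clock: 11.2
eef_pos: [601.0, -148.2, 82.1]
tool_rot: [-3.141, -0.001, 0.099]
force: [0.1, 0.3, -0.8]
width: 11.4
```

```bash
python3 -c "
from h import *
rows(12,12)
im=get_image('wrist'); save(cv2.resize(im,(800,600),interpolation=cv2.INTER_CUBIC),'w9.png')"
```

```text
t 11.2 eef [ 601.04 -148.15   82.11] yaw 5.68 tilt [-3.1415e+00 -5.0000e-04] F [ 0.08  0.28 -0.77] T [-0.025  0.045 -0.012] w 11.414736978820857
0 [-0.0001 -0.0001] -0.0 rz 0.0
1 [0.0009 0.    ] -0.0 rz 0.2
2 [0.0018 0.0001] -0.0 rz 0.4
3 [0.0028 0.0003] -0.0 rz 0.6
4 [0.0037 0.0004] -0.0 rz 0.8
5 [0.0047 0.0006] -0.0 rz 1.0
6 [0.0056 0.0008] -0.0 rz 1.2
7 [0.0065 0.001 ] -0.0 rz 1.4
8 [0.0075 0.0012] -0.0 rz 1.6
9 [0.0084 0.0014] -0.0 rz 1.8
10 [0.0093 0.0017] -0.0 rz 2.0
11 [0.0102 0.002 ] -0.0 rz 2.2
12 [0.0112 0.0022] -0.0 rz 2.4
```

View pics/w9.png

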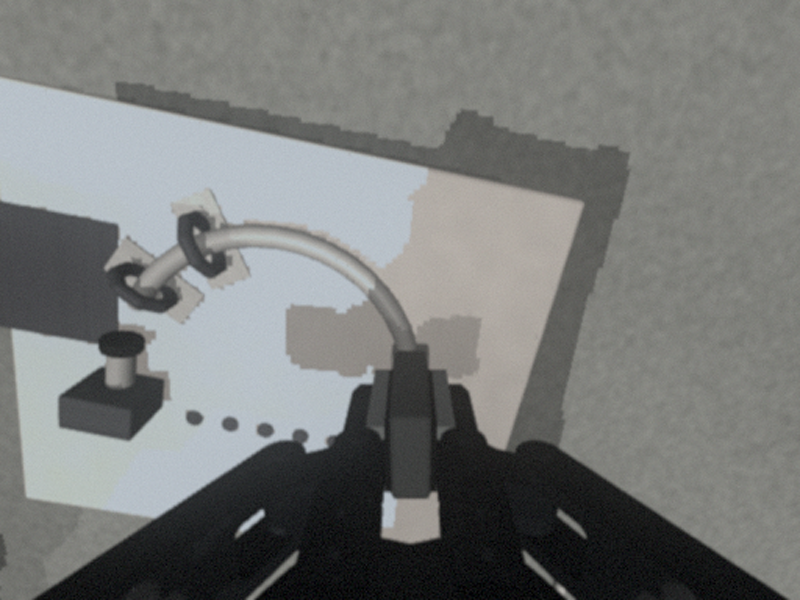

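The bar passes through eye 1 and its tip is inside eye 2 at about (145,285), with no force. I continue, then feel for the stop.

>>> apply_moves --increments '[{"tx": 0.0009, "ty": 0, "tz": 0, "rx": 0, "ry": 0, "rz": 0.2, "claw": 0.005}, {"tx": 0.0018, "ty": 0.0001, "tz": 0, "rx": 0, "ry": 0, "rz": 0.4, "claw": 0.005}, {"tx": 0.0028, "ty": 0.0003, "tz": 0, "rx": 0, "ry": 0, "rz": 0.6, "claw": 0.005}, {"tx": 0.0037, "ty": 0.0004, "tz": 0, "rx": 0, "ry": 0, "rz": 0.8, "claw": 0.005}, {"tx": 0.0047, "ty": 0.0006, "tz": 0, "rx": 0, "ry": 0, "rz": 1.0, "claw": 0.005}, {"tx": 0.0056, "ty": 0.0008, "tz": 0, "rx": 0, "ry": 0, "rz": 1.2, "claw": 0.005}, {"tx": 0.0065, "ty": 0.001, "tz": 0, "rx": 0, "ry": 0, "rz": 1.4, "claw": 0.005}, {"tx": 0.0075, "ty": 0.0012, "tz": 0, "rx": 0, "ry": 0, "rz": 1.6, "claw": 0.005}, {"tx": 0.0075, "ty": 0.0012, "tz": 0, "rx": 0, "ry": 0, "rz": 1.6, "claw": 0.005}]'

```text
clock: 12.15
eef_pos: [608.3, -146.9, 82.1]
tool_rot: [-3.142, -0.0, 0.238]
force: [0.6, 0.1, -1.5]
width: 11.7
```

```bash
python3 -c "
from h import *
rows(8,16)"
```

```text
t 12.15 eef [ 608.34 -146.89   82.12] yaw 13.64 tilt [-3.1415e+00 -3.0000e-04] F [ 0.57  0.06 -1.54] T [-0.072  0.081  0.044] w 11.710558265303275
0 [ 0.0001 -0.0001] -0.0 rz 0.0
1 [0.0006 0.0001] -0.0 rz 0.1
2 [0.0011 0.0002] -0.0 rz 0.2
3 [0.0015 0.0003] -0.0 rz 0.3
4 [0.002  0.0004] -0.0 rz 0.4
5 [0.0025 0.0006] -0.0 rz 0.5
6 [0.0029 0.0007] -0.0 rz 0.6
7 [0.0034 0.0008] -0.0 rz 0.7
8 [0.0038 0.001 ] -0.0 rz 0.8
9 [0.0043 0.0011] -0.0 rz 0.9
10 [0.0047 0.0013] -0.0 rz 1.0
11 [0.0052 0.0014] -0.0 rz 1.1
12 [0.0057 0.0016] -0.0 rz 1.2
13 [0.0061 0.0018] -0.0 rz 1.3
14 [0.0066 0.0019] -0.0 rz 1.4
15 [0.007  0.0021] -0.0 rz 1.5
16 [0.0074 0.0023] -0.0 rz 1.6
```

>>> apply_moves --increments '[{"tx": 0.0005, "ty": 0.0001, "tz": 0, "rx": 0, "ry": 0, "rz": 0.1, "claw": 0.005}, {"tx": 0.0009, "ty": 0.0002, "tz": 0, "rx": 0, "ry": 0, "rz": 0.2, "claw": 0.005}, {"tx": 0.0009, "ty": 0.0002, "tz": 0, "rx": 0, "ry": 0, "rz": 0.2, "claw": 0.005}]'

```text
clock: 12.45
eef_pos: [609.1, -146.7, 82.1]
tool_rot: [3.142, -0.0, 0.255]
force: [-0.3, -0.2, -0.9]
width: 11.2
```

>>> apply_moves --increments '[{"tx": 0.0005, "ty": 0.0001, "tz": 0, "rx": 0, "ry": 0, "rz": 0.1, "claw": 0.005}, {"tx": 0.0009, "ty": 0.0002, "tz": 0, "rx": 0, "ry": 0, "rz": 0.2, "claw": 0.005}, {"tx": 0.0009, "ty": 0.0002, "tz": 0, "rx": 0, "ry": 0, "rz": 0.2, "claw": 0.005}]'

```text
clock: 12.75
eef_pos: [610.0, -146.6, 82.1]
tool_rot: [3.142, -0.0, 0.273]
force: [-0.2, -0.0, -0.9]
width: 11.0
```

>>> apply_moves --increments '[{"tx": 0.0005, "ty": 0.0001, "tz": 0, "rx": 0, "ry": 0, "rz": 0.1, "claw": 0.005}, {"tx": 0.0009, "ty": 0.0003, "tz": 0, "rx": 0, "ry": 0, "rz": 0.2, "claw": 0.005}, {"tx": 0.0009, "ty": 0.0003, "tz": 0, "rx": 0, "ry": 0, "rz": 0.2, "claw": 0.005}]'

```text
clock: 13.05
eef_pos: [610.9, -146.2, 82.1]
tool_rot: [-3.142, -0.0, 0.29]
force: [0.0, 0.2, -1.9]
width: 11.4
```

>>> apply_moves --increments '[{"tx": 0.0005, "ty": 0.0001, "tz": 0, "rx": 0, "ry": 0, "rz": 0.1, "claw": 0.005}, {"tx": 0.0005, "ty": 0.0001, "tz": 0, "rx": 0, "ry": 0, "rz": 0.1, "claw": 0.005}]'

```text
clock: 13.25
eef_pos: [611.4, -146.1, 82.1]
tool_rot: [3.142, -0.0, 0.299]
force: [0.7, -0.8, 0.2]
width: 11.3
```

Yaw is 17.1 deg, with no clear contact yet.

>>> apply_moves --increments '[{"tx": 0.0005, "ty": 0.0001, "tz": 0, "rx": 0, "ry": 0, "rz": 0.1, "claw": 0.005}, {"tx": 0.0005, "ty": 0.0001, "tz": 0, "rx": 0, "ry": 0, "rz": 0.1, "claw": 0.005}]'

```text
clock: 13.45
eef_pos: [611.9, -146.1, 82.1]
tool_rot: [-3.142, -0.0, 0.308]
force: [0.4, 0.3, -1.0]
width: 11.4
```

```bash
python3 -c "
from h import *
rows(3,6)"
```

```text
t 13.45 eef [ 611.93 -146.05   82.11] yaw 17.62 tilt [-3.1416e+00 -1.0000e-04] F [ 0.4   0.3  -1.03] T [-0.039 -0.004 -0.02 ] w 11.396432477782044
0 [0.0002 0.0001] -0.0 rz 0.0
1 [0.0007 0.0003] -0.0 rz 0.1
2 [0.0011 0.0004] -0.0 rz 0.2
3 [0.0016 0.0006] -0.0 rz 0.3
4 [0.002  0.0007] -0.0 rz 0.4
5 [0.0025 0.0009] -0.0 rz 0.5
6 [0.0029 0.0011] -0.0 rz 0.6
```

>>> apply_moves --increments '[{"tx": 0.0006, "ty": 0.0002, "tz": 0, "rx": 0, "ry": 0, "rz": 0.1, "claw": 0.005}, {"tx": 0.0006, "ty": 0.0002, "tz": 0, "rx": 0, "ry": 0, "rz": 0.1, "claw": 0.005}]'

```text
clock: 13.65
eef_pos: [612.5, -145.8, 82.1]
tool_rot: [3.142, -0.0, 0.316]
force: [0.6, -0.1, -1.3]
width: 11.5
```

```bash
python3 -c "
from h import *
rows(2,2)"
```

```text
t 13.65 eef [ 612.54 -145.84   82.09] yaw 18.13 tilt [ 3.1416e+00 -1.0000e-04] F [ 0.65 -0.12 -1.28] T [-0.076  0.043  0.014] w 11.516281504275739
0 [0.0001 0.0001] 0.0 rz 0.0
1 [0.001  0.0004] 0.0 rz 0.2
2 [0.0019 0.0007] 0.0 rz 0.4
```

>>> apply_moves --increments '[{"tx": 0.0002, "ty": 0.0001, "tz": 0, "rx": 0, "ry": 0, "rz": 0.05, "claw": 0.005}, {"tx": 0.0002, "ty": 0.0001, "tz": 0, "rx": 0, "ry": 0, "rz": 0.05, "claw": 0.005}]'

```text
clock: 13.85
eef_pos: [612.6, -145.7, 82.1]
tool_rot: [-3.142, -0.0, 0.321]
force: [0.5, 0.3, -1.1]
width: 11.5
```

>>> apply_moves --increments '[{"tx": 0.0005, "ty": 0.0002, "tz": 0, "rx": 0, "ry": 0, "rz": 0.1, "claw": 0.005}, {"tx": 0.0005, "ty": 0.0002, "tz": 0, "rx": 0, "ry": 0, "rz": 0.1, "claw": 0.005}]'

```text
clock: 14.05
eef_pos: [613.3, -145.6, 82.2]
tool_rot: [3.141, -0.0, 0.329]
force: [0.4, -0.1, -1.4]
width: 11.3
```

```bash
python3 -c "
from h import *
rows(2,2)"
```

```text
t 14.05 eef [ 613.28 -145.57   82.17] yaw 18.88 tilt [ 3.1415e+00 -3.0000e-04] F [ 0.43 -0.06 -1.4 ] T [-0.051  0.023 -0.029] w 11.344306678775249
0 [0. 0.] -0.0001 rz 0.0
1 [0.0009 0.0003] -0.0001 rz 0.2
2 [0.0018 0.0007] -0.0001 rz 0.4
```

>>> apply_moves --increments '[{"tx": 0.0005, "ty": 0.0002, "tz": 0, "rx": 0, "ry": 0, "rz": 0.1, "claw": 0.005}, {"tx": 0.0005, "ty": 0.0002, "tz": 0, "rx": 0, "ry": 0, "rz": 0.1, "claw": 0.005}]'

```text
clock: 14.25
eef_pos: [614.0, -145.5, 82.2]
tool_rot: [3.141, -0.001, 0.338]
force: [0.9, -0.0, -1.0]
width: 11.4
```

>>> apply_moves --increments '[{"tx": 0.0004, "ty": 0.0002, "tz": 0, "rx": 0, "ry": 0, "rz": 0.1, "claw": 0.005}, {"tx": 0.0004, "ty": 0.0002, "tz": 0, "rx": 0, "ry": 0, "rz": 0.1, "claw": 0.005}]'

```text
clock: 14.45
eef_pos: [614.6, -145.3, 82.3]
tool_rot: [3.141, -0.001, 0.347]
force: [1.6, -1.1, -2.1]
width: 11.3
```

```bash
python3 -c "
from h import *
rows(2,2)"
```

```text
t 14.45 eef [ 614.59 -145.33   82.26] yaw 19.86 tilt [ 3.141e+00 -1.000e-03] F [ 1.61 -1.12 -2.06] T [-0.21  -0.362 -0.168] w 11.302497153866447
0 [-0.0004  0.0001] -0.0002 rz 0.0
1 [0.0005 0.0004] -0.0002 rz 0.2
2 [0.0014 0.0008] -0.0002 rz 0.4
```

First contact: Fx +1.6 and Tz -0.17. I use finer steps now.

>>> apply_moves --increments '[{"tx": 0.0002, "ty": 0.0001, "tz": 0, "rx": 0, "ry": 0, "rz": 0.05, "claw": 0.005}, {"tx": 0.0002, "ty": 0.0001, "tz": 0, "rx": 0, "ry": 0, "rz": 0.05, "claw": 0.005}]'

```text
clock: 14.65
eef_pos: [614.8, -145.3, 82.3]
tool_rot: [3.141, -0.001, 0.351]
force: [2.0, -0.8, -2.2]
width: 11.5
```

```bash
python3 -c "
from h import *
rows(2,2)"
```

```text
t 14.65 eef [ 614.81 -145.32   82.29] yaw 20.09 tilt [ 3.1409e+00 -1.1000e-03] F [ 1.97 -0.84 -2.19] T [-0.284 -0.526 -0.245] w 11.497581591600031
0 [-0.0004  0.0002] -0.0002 rz 0.0
1 [0.0005 0.0005] -0.0002 rz 0.2
2 [0.0014 0.0009] -0.0002 rz 0.4
```

>>> apply_moves --increments '[{"tx": 0.0003, "ty": 0.0002, "tz": 0, "rx": 0, "ry": 0, "rz": 0.08, "claw": 0.005}, {"tx": 0.0003, "ty": 0.0002, "tz": 0, "rx": 0, "ry": 0, "rz": 0.08, "claw": 0.005}]'

```text
clock: 14.85
eef_pos: [615.3, -145.2, 82.3]
tool_rot: [3.141, -0.001, 0.358]
force: [2.5, -1.4, -2.4]
width: 11.2
```

```bash
python3 -c "
from h import *
rows(2,2)"
```

```text
t 14.85 eef [ 615.28 -145.2    82.33] yaw 20.49 tilt [ 3.1407e+00 -1.4000e-03] F [ 2.52 -1.36 -2.42] T [-0.374 -0.728 -0.324] w 11.153939887066814
0 [-0.0005  0.0002] -0.0002 rz 0.0
1 [0.0004 0.0005] -0.0002 rz 0.2
2 [0.0013 0.0009] -0.0002 rz 0.4
```

>>> apply_moves --increments '[{"tx": 0.0005, "ty": 0.0002, "tz": 0, "rx": 0, "ry": 0, "rz": 0.1, "claw": 0.005}, {"tx": 0.0005, "ty": 0.0002, "tz": 0, "rx": 0, "ry": 0, "rz": 0.1, "claw": 0.005}]'

```text
clock: 15.05
eef_pos: [615.9, -145.1, 82.4]
tool_rot: [3.14, -0.002, 0.366]
force: [4.8, -2.4, -1.5]
width: 11.4
```

```bash
python3 -c "
from h import *
rows(2,2)"
```

```text
t 15.05 eef [ 615.94 -145.09   82.38] yaw 20.99 tilt [ 3.1405e+00 -1.6000e-03] F [ 4.82 -2.37 -1.51] T [-0.573 -1.059 -0.467] w 11.43111361889434
0 [-0.0007  0.0002] -0.0003 rz 0.0
1 [0.0002 0.0006] -0.0003 rz 0.2
2 [0.001 0.001] -0.0003 rz 0.4
```

Contact force is about 5.4 N along the expected reaction direction. I add a small step and hold.

>>> apply_moves --increments '[{"tx": 0.0002, "ty": 0.0001, "tz": 0, "rx": 0, "ry": 0, "rz": 0.04, "claw": 0.005}, {"tx": 0.0002, "ty": 0.0001, "tz": 0, "rx": 0, "ry": 0, "rz": 0.04, "claw": 0.005}, {"tx": 0.0002, "ty": 0.0001, "tz": 0, "rx": 0, "ry": 0, "rz": 0.04, "claw": 0.005}]'

```text
clock: 15.35
eef_pos: [616.1, -145.0, 82.4]
tool_rot: [3.14, -0.002, 0.37]
force: [4.8, -1.9, -1.9]
width: 11.4
```

```bash
python3 -c "
from h import *
rows(2,2)"
```

```text
t 15.35 eef [ 616.13 -145.02   82.41] yaw 21.18 tilt [ 3.1404e+00 -1.6000e-03] F [ 4.82 -1.87 -1.93] T [-0.646 -1.062 -0.462] w 11.4005333831473
0 [-0.0008  0.0002] -0.0003 rz 0.0
1 [0.0001 0.0006] -0.0003 rz 0.2
2 [0.001 0.001] -0.0003 rz 0.4
```

>>> apply_moves --increments '[{"tx": 0.0003, "ty": 0.0001, "tz": 0, "rx": 0, "ry": 0, "rz": 0.07, "claw": 0.005}, {"tx": 0.0003, "ty": 0.0001, "tz": 0, "rx": 0, "ry": 0, "rz": 0.07, "claw": 0.005}, {"tx": 0.0003, "ty": 0.0001, "tz": 0, "rx": 0, "ry": 0, "rz": 0.07, "claw": 0.005}, {"tx": 0.0003, "ty": 0.0001, "tz": 0, "rx": 0, "ry": 0, "rz": 0.07, "claw": 0.005}]'

```text
clock: 15.75
eef_pos: [616.6, -145.0, 82.5]
tool_rot: [3.14, -0.002, 0.375]
force: [5.4, -3.1, -2.2]
width: 11.6
```

```bash
python3 -c "
from h import *
rows(2,2)"
```

```text
t 15.75 eef [ 616.64 -144.99   82.45] yaw 21.51 tilt [ 3.1402e+00 -2.0000e-03] F [ 5.35 -3.1  -2.22] T [-0.67  -1.214 -0.532] w 11.610477067807762
0 [-0.001   0.0003] -0.0004 rz 0.0
1 [-0.0001  0.0007] -0.0004 rz 0.2
2 [0.0008 0.0011] -0.0004 rz 0.4
```

About 6.2 N. I nudge by 0.1 deg and hold for about 1 s.

>>> apply_moves --increments '[{"tx": 0.0001, "ty": 0, "tz": 0, "rx": 0, "ry": 0, "rz": 0.03, "claw": 0.005}, {"tx": 0.0001, "ty": 0, "tz": 0, "rx": 0, "ry": 0, "rz": 0.03, "claw": 0.005}, {"tx": 0.0001, "ty": 0, "tz": 0, "rx": 0, "ry": 0, "rz": 0.03, "claw": 0.005}, {"tx": 0.0001, "ty": 0, "tz": 0, "rx": 0, "ry": 0, "rz": 0.03, "claw": 0.005}, {"tx": 0.0001, "ty": 0, "tz": 0, "rx": 0, "ry": 0, "rz": 0.03, "claw": 0.005}]'

```text
clock: 16.25
eef_pos: [616.9, -145.0, 82.5]
tool_rot: [3.14, -0.002, 0.378]
force: [5.2, -1.4, -2.7]
width: 11.3
```

>>> apply_moves --increments '[{"tx": 0, "ty": 0, "tz": 0, "rx": 0, "ry": 0, "rz": 0, "claw": 0.005}, {"tx": 0, "ty": 0, "tz": 0, "rx": 0, "ry": 0, "rz": 0, "claw": 0.005}, {"tx": 0, "ty": 0, "tz": 0, "rx": 0, "ry": 0, "rz": 0, "claw": 0.005}, {"tx": 0, "ty": 0, "tz": 0, "rx": 0, "ry": 0, "rz": 0, "claw": 0.005}]'

```text
clock: 16.65
eef_pos: [616.8, -145.0, 82.5]
tool_rot: [3.14, -0.002, 0.378]
force: [4.9, -2.0, -2.4]
width: 11.1
```

```bash
python3 -c "
from h import *
rows(2,2)"
```

```text
t 16.65 eef [ 616.85 -144.98   82.48] yaw 21.66 tilt [ 3.1401e+00 -2.2000e-03] F [ 4.87 -2.01 -2.35] T [-0.645 -1.219 -0.515] w 11.123902780461522
0 [-0.001   0.0004] -0.0004 rz 0.0
1 [-0.0002  0.0007] -0.0004 rz 0.2
2 [0.0007 0.0011] -0.0004 rz 0.4
```

>>> apply_moves --increments '[{"tx": 0.0003, "ty": 0.0003, "tz": 0, "rx": 0, "ry": 0, "rz": 0.1, "claw": 0.005}, {"tx": 0.0003, "ty": 0.0003, "tz": 0, "rx": 0, "ry": 0, "rz": 0.1, "claw": 0.005}, {"tx": 0.0003, "ty": 0.0003, "tz": 0, "rx": 0, "ry": 0, "rz": 0.1, "claw": 0.005}]'

```text
clock: 16.95
eef_pos: [617.1, -144.6, 82.5]
tool_rot: [3.14, -0.002, 0.387]
force: [5.2, -2.0, -2.5]
width: 11.3
```

```bash
python3 -c "
from h import *
rows(2,2)"
```

```text
t 16.95 eef [ 617.07 -144.6    82.46] yaw 22.18 tilt [ 3.1402e+00 -2.1000e-03] F [ 5.22 -1.95 -2.49] T [-0.683 -1.21  -0.562] w 11.288705144600824
0 [-0.0008  0.0002] -0.0004 rz 0.0
1 [0.0001 0.0005] -0.0004 rz 0.2
2 [0.001  0.0009] -0.0004 rz 0.4
```

>>> apply_moves --increments '[{"tx": 0.0002, "ty": 0.0003, "tz": 0, "rx": 0, "ry": 0, "rz": 0.1, "claw": 0.005}, {"tx": 0.0002, "ty": 0.0003, "tz": 0, "rx": 0, "ry": 0, "rz": 0.1, "claw": 0.005}]'

```text
clock: 17.15
eef_pos: [617.8, -144.5, 82.6]
tool_rot: [3.14, -0.003, 0.396]
force: [5.7, -2.7, -2.0]
width: 11.3
```

>>> apply_moves --increments '[{"tx": 0.0002, "ty": 0.0003, "tz": 0, "rx": 0, "ry": 0, "rz": 0.1, "claw": 0.005}, {"tx": 0.0002, "ty": 0.0003, "tz": 0, "rx": 0, "ry": 0, "rz": 0.1, "claw": 0.005}]'

```text
clock: 17.35
eef_pos: [618.4, -144.4, 82.7]
tool_rot: [3.139, -0.004, 0.404]
force: [6.4, -2.6, -2.3]
width: 11.1
```

```bash
python3 -c "
from h import *
rows(2,2)"
```

```text
t 17.35 eef [ 618.43 -144.37   82.67] yaw 23.15 tilt [ 3.139  -0.0038] F [ 6.44 -2.63 -2.31] T [-0.855 -1.638 -0.694] w 11.0902502181979
0 [-0.0013  0.0003] -0.0006 rz 0.0
1 [-0.0004  0.0007] -0.0006 rz 0.2
2 [0.0005 0.0011] -0.0006 rz 0.4
```

About 6.9 N (6.6 N from the moment). I hold this for 0.8 s.

>>> apply_moves --increments '[{"tx": 0, "ty": 0, "tz": 0, "rx": 0, "ry": 0, "rz": 0, "claw": 0.005}, {"tx": 0, "ty": 0, "tz": 0, "rx": 0, "ry": 0, "rz": 0, "claw": 0.005}, {"tx": 0, "ty": 0, "tz": 0, "rx": 0, "ry": 0, "rz": 0, "claw": 0.005}, {"tx": 0, "ty": 0, "tz": 0, "rx": 0, "ry": 0, "rz": 0, "claw": 0.005}]'

```text
clock: 17.75
eef_pos: [618.4, -144.4, 82.7]
tool_rot: [3.139, -0.004, 0.404]
force: [7.0, -2.9, -2.7]
width: 11.3
```

>>> apply_moves --increments '[{"tx": 0, "ty": 0, "tz": 0, "rx": 0, "ry": 0, "rz": 0, "claw": 0.005}, {"tx": 0, "ty": 0, "tz": 0, "rx": 0, "ry": 0, "rz": 0, "claw": 0.005}, {"tx": 0, "ty": 0, "tz": 0, "rx": 0, "ry": 0, "rz": 0, "claw": 0.005}, {"tx": 0, "ty": 0, "tz": 0, "rx": 0, "ry": 0, "rz": 0, "claw": 0.005}]'

```text
clock: 18.15
eef_pos: [618.4, -144.4, 82.7]
tool_rot: [3.139, -0.004, 0.404]
force: [6.2, -2.2, -2.6]
width: 11.1
```

```bash
python3 -c "
from h import *
rows(2,2)"
```

```text
t 18.15 eef [ 618.41 -144.35   82.69] yaw 23.14 tilt [ 3.139  -0.0038] F [ 6.22 -2.23 -2.61] T [-0.795 -1.658 -0.708] w 11.145859963943872
0 [-0.0013  0.0003] -0.0006 rz 0.0
1 [-0.0004  0.0007] -0.0006 rz 0.2
2 [0.0005 0.0011] -0.0006 rz 0.4
```

Pressed at 6.6-7.5 N for 0.8 s. I relieve the force and lower the pin towards the lid.

>>> apply_moves --increments '[{"tx": -0.0009, "ty": -0.0003, "tz": 0, "rx": 0, "ry": 0, "rz": -0.18, "claw": 0.005}, {"tx": -0.0018, "ty": -0.0005, "tz": 0, "rx": 0, "ry": 0, "rz": -0.36, "claw": 0.005}, {"tx": -0.0018, "ty": -0.0005, "tz": 0, "rx": 0, "ry": 0, "rz": -0.36, "claw": 0.005}]'

```text
clock: 18.45
eef_pos: [615.5, -144.7, 82.5]
tool_rot: [3.14, -0.002, 0.373]
force: [5.7, -3.2, -1.7]
width: 11.3
```

```bash
python3 -c "
from h import *
rows(-2,2)"
```

```text
t 18.45 eef [ 615.54 -144.74   82.47] yaw 21.34 tilt [ 3.14e+00 -1.90e-03] F [ 5.66 -3.2  -1.67] T [-0.681 -1.206 -0.507] w 11.259087908833775
0 [-0.  0.] -0.0004 rz 0.0
1 [-0.0009 -0.0003] -0.0004 rz -0.2
2 [-0.0018 -0.0007] -0.0004 rz -0.4
```

>>> apply_moves --increments '[{"tx": -0.0007, "ty": -0.0002, "tz": 0, "rx": 0, "ry": 0, "rz": -0.15, "claw": 0.005}, {"tx": -0.0013, "ty": -0.0005, "tz": 0, "rx": 0, "ry": 0, "rz": -0.3, "claw": 0.005}, {"tx": -0.0013, "ty": -0.0005, "tz": 0, "rx": 0, "ry": 0, "rz": -0.3, "claw": 0.005}]'

```text
clock: 18.75
eef_pos: [613.3, -144.9, 82.3]
tool_rot: [3.141, -0.0, 0.347]
force: [4.0, -2.0, -1.2]
width: 11.2
```

```bash
python3 -c "
from h import *
rows(-2,2)"
```

```text
t 18.75 eef [ 613.29 -144.94   82.27] yaw 19.88 tilt [ 3.1411e+00 -2.0000e-04] F [ 3.97 -1.98 -1.21] T [-0.64  -0.928 -0.356] w 11.1502668980916
0 [ 0.0009 -0.0003] -0.0002 rz 0.0
1 [ 0.     -0.0006] -0.0002 rz -0.2
2 [-0.0009 -0.0009] -0.0002 rz -0.4
```

>>> apply_moves --increments '[{"tx": 0.0002, "ty": -0.0002, "tz": 0, "rx": 0, "ry": 0, "rz": -0.1, "claw": 0.005}, {"tx": 0.0004, "ty": -0.0004, "tz": 0, "rx": 0, "ry": 0, "rz": -0.2, "claw": 0.005}, {"tx": 0.0004, "ty": -0.0004, "tz": 0, "rx": 0, "ry": 0, "rz": -0.2, "claw": 0.005}]'

```text
clock: 19.05
eef_pos: [612.4, -144.3, 81.7]
tool_rot: [-3.14, 0.002, 0.331]
force: [1.3, -0.5, -1.3]
width: 11.2
```

```bash
python3 -c "
from h import *
rows(-2,2)"
```

```text
t 19.05 eef [ 612.43 -144.32   81.67] yaw 18.94 tilt [-3.14e+00  2.20e-03] F [ 1.35 -0.47 -1.26] T [-0.229 -0.135 -0.071] w 11.221110500445855
0 [ 0.0009 -0.0012] 0.0004 rz 0.0
1 [ 0.     -0.0015] 0.0004 rz -0.2
2 [-0.0009 -0.0018] 0.0004 rz -0.4
```

Force is nearly relieved while the tip still just touches. I lower gently.

>>> apply_moves --increments '[{"tx": 0.0002, "ty": -0.0002, "tz": -0.0008, "rx": 0, "ry": 0, "rz": 0, "claw": 0.005}, {"tx": 0.0002, "ty": -0.0002, "tz": -0.0016, "rx": 0, "ry": 0, "rz": 0, "claw": 0.005}, {"tx": 0.0002, "ty": -0.0002, "tz": -0.0022, "rx": 0, "ry": 0, "rz": 0, "claw": 0.005}, {"tx": 0.0002, "ty": -0.0002, "tz": -0.0022, "rx": 0, "ry": 0, "rz": 0, "claw": 0.005}]'

```text
clock: 19.45
eef_pos: [613.2, -144.7, 79.6]
tool_rot: [-3.141, 0.001, 0.331]
force: [0.2, 0.8, -0.7]
width: 11.2
```

```bash
python3 -c "
from h import *
rows(-2,2)"
```

```text
t 19.45 eef [ 613.18 -144.67   79.56] yaw 18.94 tilt [-3.1405e+00  1.2000e-03] F [ 0.16  0.76 -0.66] T [-0.036 -0.001 -0.008] w 11.246986525101791
0 [ 0.0002 -0.0009] 0.0025 rz 0.0
1 [-0.0007 -0.0012] 0.0025 rz -0.2
2 [-0.0017 -0.0014] 0.0025 rz -0.4
```

>>> apply_moves --increments '[{"tx": 0, "ty": 0, "tz": -0.0005, "rx": 0, "ry": 0, "rz": 0, "claw": 0.005}, {"tx": 0, "ty": 0, "tz": -0.0008, "rx": 0, "ry": 0, "rz": 0, "claw": 0.005}, {"tx": 0, "ty": 0, "tz": -0.0008, "rx": 0, "ry": 0, "rz": 0, "claw": 0.005}]'

```text
clock: 19.75
eef_pos: [613.6, -145.0, 79.2]
tool_rot: [-3.141, 0.0, 0.33]
force: [-1.6, 0.3, 1.5]
width: 11.4
```

```bash
python3 -c "
from h import *
rows(-2,1)"
```

```text
t 19.75 eef [ 613.64 -144.98   79.25] yaw 18.92 tilt [-3.1413e+00  3.0000e-04] F [-1.64  0.32  1.53] T [0.261 0.32  0.061] w 11.427542449839649
0 [-0.0003 -0.0005] 0.0029 rz 0.0
1 [-0.0021 -0.0011] 0.0029 rz -0.4
```

The pin now touches the lid. I let go and lift straight up.

>>> apply_moves --increments '[{"tx": 0, "ty": 0, "tz": 0, "rx": 0, "ry": 0, "rz": 0, "claw": 0.014}, {"tx": 0, "ty": 0, "tz": 0, "rx": 0, "ry": 0, "rz": 0, "claw": 0.018}, {"tx": 0, "ty": 0, "tz": 0, "rx": 0, "ry": 0, "rz": 0, "claw": 0.024}, {"tx": 0, "ty": 0, "tz": 0, "rx": 0, "ry": 0, "rz": 0, "claw": 0.032}, {"tx": 0, "ty": 0, "tz": 0, "rx": 0, "ry": 0, "rz": 0, "claw": 0.036}, {"tx": 0, "ty": 0, "tz": 0, "rx": 0, "ry": 0, "rz": 0, "claw": 0.036}]'

```text
clock: 20.35
eef_pos: [613.9, -145.2, 79.1]
tool_rot: [3.142, -0.0, 0.33]
force: [-0.3, -0.4, 0.5]
width: 36.2
```

>>> apply_moves --increments '[{"tx": 0, "ty": 0, "tz": 0.01, "rx": 0, "ry": 0, "rz": 0, "claw": 0.036}, {"tx": 0, "ty": 0, "tz": 0.03, "rx": 0, "ry": 0, "rz": 0, "claw": 0.036}, {"tx": 0, "ty": 0, "tz": 0.06, "rx": 0, "ry": 0, "rz": 0, "claw": 0.036}, {"tx": 0, "ty": 0, "tz": 0.09, "rx": 0, "ry": 0, "rz": 0, "claw": 0.036}, {"tx": -0.01, "ty": 0, "tz": 0.11, "rx": 0, "ry": 0, "rz": 0, "claw": 0.036}, {"tx": -0.03, "ty": 0, "tz": 0.11, "rx": 0, "ry": 0, "rz": 0, "claw": 0.036}, {"tx": -0.05, "ty": 0, "tz": 0.11, "rx": 0, "ry": 0, "rz": 0, "claw": 0.036}, {"tx": -0.05, "ty": 0, "tz": 0.11, "rx": 0, "ry": 0, "rz": 0, "claw": 0.036}]'

```text
clock: 21.15
eef_pos: [561.4, -145.7, 190.1]
tool_rot: [-3.142, 0.002, 0.329]
force: [-0.0, -0.8, 0.7]
width: 35.9
```

Run:
```python
from h import *
from scipy.optimize import least_squares
import pickle
s=read_state(); print(s['clock'],s['eef_pos'],s['force'],s['width'])
c=calibration('wrist'); im=get_image('wrist'); pickle.dump((c,im),open('w10.pkl','wb')); save(im,'w10.png')
# check: predicted bar samples on the lid vs image; find rubber and tip gap along the circle at z=66
hsv=cv2.cvtColor(im,cv2.COLOR_RGB2HSV)
for t in range(-80,100,3):
    r=np.radians(t-5.3)
    row=[]
    for rr in (49,55,61):
        u,v=proj(c,[C0[0]+rr*np.cos(r),C0[1]+rr*np.sin(r),66]); 
        row.append(im[int(round(v)),int(round(u))].tolist() if 0<=u<511.4 and 0<=v<383.4 else None)
    print(t,row)
```

```text
21.15 [ 561.36740143 -145.65819559  190.0758692 ] [-0.01023894 -0.81852724  0.7290321 ] 35.9427930369883
-80 [[172, 169, 164], [88, 90, 90], [94, 95, 94]]
-77 [[142, 139, 135], [90, 89, 90], [98, 100, 97]]
-74 [[99, 98, 96], [92, 92, 92], [97, 98, 98]]
-71 [[103, 103, 100], [126, 130, 127], [94, 95, 94]]
-68 [[117, 116, 115], [129, 131, 129], [97, 99, 97]]
-65 [[123, 121, 121], [132, 135, 133], [96, 101, 98]]
-62 [[134, 138, 138], [132, 134, 133], [127, 128, 127]]
-59 [[132, 134, 137], [129, 130, 129], [129, 132, 130]]
-56 [[139, 144, 142], [111, 114, 112], [92, 95, 94]]
-53 [[173, 179, 189], [72, 76, 72], [72, 74, 73]]
-50 [[178, 185, 194], [111, 111, 107], [181, 173, 170]]
-47 [[190, 198, 206], [179, 180, 177], [185, 186, 183]]
-44 [[190, 199, 207], [188, 192, 193], [184, 191, 197]]
-41 [[192, 199, 207], [189, 194, 194], [183, 192, 200]]
-38 [[186, 195, 204], [183, 184, 183], [187, 197, 207]]
-35 [[190, 200, 207], [184, 190, 188], [188, 195, 203]]
-32 [[191, 199, 206], [186, 189, 186], [190, 196, 207]]
-29 [[191, 201, 207], [181, 186, 184], [184, 194, 202]]
-26 [[188, 199, 207], [1
[... 1540 characters left out ...]
, 74]]
61 [[69, 71, 74], [81, 82, 87], [83, 85, 88]]
64 [[102, 103, 107], [100, 101, 102], [119, 125, 129]]
67 [[187, 198, 201], [179, 181, 177], [184, 194, 197]]
70 [[186, 197, 204], [171, 171, 168], [188, 196, 206]]
73 [[180, 186, 192], [176, 177, 175], [188, 196, 206]]
76 [[191, 201, 207], [159, 158, 157], [186, 195, 202]]
79 [[181, 190, 195], [150, 150, 147], [163, 171, 178]]
82 [[151, 148, 145], [118, 117, 113], [105, 105, 104]]
85 [[139, 140, 138], [55, 55, 58], [50, 51, 51]]
88 [[118, 126, 129], [50, 53, 54], [58, 60, 62]]
91 [[183, 190, 194], [127, 127, 125], [152, 151, 146]]
94 [[180, 190, 194], [137, 136, 135], [156, 155, 151]]
97 [[181, 190, 194], [122, 123, 117], [159, 156, 152]]
```

The limit on viewed pictures is reached, but the pixel samples along the circle show:
- The bar runs unbroken on the 55 mm circle through both eyes, whose dark rings lie at 31 and 61 deg.
- It ends at about 82 deg, right at the dark rubber, which starts at about 84 deg.

The arm is clear, so I hand in.

```bash
python3 -c "
from h import *
print(finish_job(), read_state()['clock'])"
```

```text
the job is handed in; nothing more can be done
the job is handed in; nothing more can be done
```

The curved pin is threaded through eye 1 and then eye 2, has been pressed home against the rubber stop, and is released. The job was handed in at about 21 s.

- **Pressing:** I felt for the stop in small steps. The wrist read about 6.6–7.5 N for 0.8 s in the last press, and the highest reading was about 7.6 N. I then eased off, lowered the pin until it touched the lid, opened the fingers and lifted clear.
- **Last check:** pixel samples from the final wrist image show the bar on the 55 mm circle through both eyes. The tip is within about 2 mm of the rubber, and the wrist force is near zero.
- **Not confirmed:**
  - I could not view the final picture because the limit of 12 was reached, so the end state rests on pixel values and force readings alone. That the pin lies flat is inferred from the light lid contact just before release.
  - The wrist reading fell to about 5.3 N on a first hold, probably because the pin turned slightly between the pads, so I pressed again before releasing.
  - I made no separate final check of the other things on the counter, though no move came near them.

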